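# Set the sprung length stop beside the glass lathe

### The job

Set the sprung length stop on the glass bench for the next batch of tubes: tip its raised catch lever down onto the rack, and draw the slide out by its upright grip until its brass index is level with the point of the brass rider on the rail, within about half a centimetre. Let go and leave it held there by the catch; do not knock over or push about the glass beaker and the glass jar.

Things in the scene. Friction and masses are not known exactly. Their poses are not given: they have to be found in the camera images.
- gauge: The length stop, fixed to the bench: grey base rail 375 long (x -162 to +212), 60 wide, 30 high, scale on top. Origin on the table under the grip's home place; x points from there back under the heat shield, the slide draws out towards -x (at most 130; end stop, 50 high, at x -130 to -160). Two head cheeks (86 high, y +-24, x +75 to +89) carry the lever's shaft.
- shield_edge (a point): middle of the front lower edge of the flat steel heat shield, at gauge (8, 0), 140 above the table. The sheet is 90 wide (y +-45), 4 thick, and runs back from here to x +209. It overhangs the back of the grip at home: a gripper pointing straight down fouls it, one tilted some 40 degrees with its body towards -x does not.
- slide (a joint): how far the slide is drawn out, m; 0 = home, grows towards the gauge's -x. A spring pulls it home, 3 N at 0, about 9 N at 0.12, damped (60 N per m/s). With the lever down a sawtooth rack (6 mm pitch) lets it be drawn out but not go back by more than one tooth; overdrawn, it goes back only if the lever is raised.
- grip (a point): point for gripping on the slide's upright black plastic grip, a block 22 (x) by 16 (y) by 50 high, from 52 to 102 above the table; the point lies on its axis, 88 above the table. Pinch it across the gauge's y.
- index (a point): point of the slide's small brass index, which sticks out to the gauge's -y side of the slide, 42 above the table; x as the centre of the grip.
- rider: The brass rider on the gauge's -y flank, a block 14 by 10 by 32 with an upright pointer 4 wide reaching 60 above the table; it cannot be moved. Origin on the table under its pointer, axes as the gauge's. The slide is set when index has x = 0 in this frame.
- lever (a joint): angle of the catch lever, rad; about 1.9 = raised (it leans back past upright towards the gauge's +x and stays), 0 to 0.25 = down, catch on the rack (it lifts over each tooth); between them it falls to one side or the other (balance near 1.4).
- lever_knob (a point): centre of the black ball (18 diameter) at the end of the catch lever's round steel arm (7 thick, 60 long), 85 mm to the gauge's -y side, clear of the shield; about 125 above the table when raised.
- lever_pivot (a point): fixed point on the lever's hinge axis, where the arm starts, at gauge (82, -85) and 71 above the table; the axis lies along the gauge's y, and lowering swings the ball over the top towards the gauge's -x and down.
- beaker: loose glass beaker, 60 diameter, 75 high, origin under its centre
- jar: loose closed glass jar, 52 diameter, 70 high, origin under its centre
Not all that is in view belongs to the job. Of the things like the rider, leave any that is red; of the rest the smaller one is meant.

How it is judged:
By the outcome, as a careful person would: the job done as asked, in the order asked, and still so for the second after the job is handed in, with the robot touching nothing.
It also fails if it takes over 48 s, if anything falls off the work surface, if the arm or the gripper's body presses on something with over 40 N, if the wrist force passes 120 N, or if a joint passes its speed limit or range.

### The arm

A 6-joint arm with a two-finger parallel gripper is mounted at the origin on the work surface. World frame = base frame: x ahead of the robot, y to its left, z up, the work surface at z = 0. Lengths are in m, angles in rad, forces in N, time in s.
With the tool pointing down it reaches from about 0.325 to 0.85 m from the base axis. Payload 15.5 kg.
Tool frame: the origin (TCP) lies on the centre line of the jaws, within the pads' length; the fingertips stand 17 mm ahead of it and the grasp point (between the pads) lies 2 mm behind it; z points along the fingers, y is the line along which they close (so a half turn about z gives the same grasp; the last joint's range is limited). The gripper opens to 91 mm and grips with 3 to 60 N. Pads are 32 mm wide; open, the fingers measure 118 mm over their backs; the gripper's body (76 mm by 178 mm) begins 60 mm behind the grasp point.
Start: joints at [1.173, 0.494, 1.345, -0, 1.302, -0.096], TCP at [0.186, 0.597, 0.211] pointing down, gripper open.
Joint ranges: [-2.91, 2.91], [-0.82, 2.16], [0.22, 2.67], [-1.22, 4.37], [0.12, 2.79], [-3.08, 3.08]. Speed limits (rad/s): [1.89, 1.89, 2.57, 3.01, 3.01, 3.01].

### API

Orientations are given as a unit quaternion [w, x, y, z].
In Python, from bench import robot gives the robot as it stands.
- The arm moves only by the tool send_rows, never from a script. Its argument "increments" is a list of rows, each an object of numbers: "dx", "dy", "dz": the shift along the tool's x, y, z in cm; "yaw": the turn about the tool's z in degrees. In form: [{"dx": .., "dy": .., "dz": .., "yaw": ..}, ...]. A call has 1 to 20 rows; each row shifts and turns the commanded pose from where the row before left it, along the tool's axes as they then stand; what a row does not reach is not made up. A row lasts 1/10 s, in which the tool goes at most 50 mm and 8.59 degrees, less where a joint would pass 70% of its speed; a pose out of reach is approached as far as the arm can. A call is refused whole if a number of a shift passes 5 or a number of a turn 8.59, either way. A call with a gripper value outside its range is refused whole. "jaw" is the opening, from 0 (shut) to 1 (fully open), set as the call begins (left out, the last holds). The fingers move at their own pace and stop on an object; the grip force is fixed at half the most. Time passes only in rows, so rows that do not move let the fingers close. It gives the time, the measured TCP pose, the force, the opening and the grip force at its end, in the units of the state.
- robot.get_obs(): the state, without advancing time (a new reading comes with each control period).
- robot.grab_frame(name): name is "scene" or "top"; returns a dict with "pixels" (384x512x3 uint8, red, green, blue), "depth" (384x512 float32, m along the optical axis (not along the pixel's ray), 0 where there is no reading), "K" (3x3 intrinsics, pixels), "k1" (the pictures are not rectified: a ray, as slopes to the right and down, at radius r is drawn at 1 + k1 r^2 times it, then the intrinsics apply), "rvec" (rotation vector, rad) and "tvec" (3), from world to camera coordinates, as OpenCV has them. Camera axes: x right, y down, z forward; pixel columns grow to the right and rows downward; lengths in m; the calibration is good to about 2 mm. A picture is of the moment at which its call begins.
- robot.sign_off(): hands the job in; it is judged then, once.
The state is a dict: "time": time; "q": joint angles; "qvel": joint speeds; "tau": joint torques, N m; "tool_pos": TCP position; "orientation": TCP orientation; "ft_force": force on the tool from outside, world axes, zero at the start; "torque": the same for the moment, N m; "finger_gap": finger opening in m; "finger_force": force on a finger pad.
Only numpy, scipy, OpenCV 4.12 (cv2) and the standard library are available. Lean on these libraries where they do the work, as an engineer would, in place of code of your own. Each camera call takes 0.05 s, during which the arm holds its last target. There are 200 camera calls.

## Working session

There is one attempt and no reset: what is moved stays moved. The work goes in short steps, Python scripts to look and compute and a tool call to move; the robot and the scene stay as the last step left them, time stands still between calls to the robot, and variables do not carry over. Pictures are saved under pics/ and viewed, at most 10 in all, crops included, and the job is handed in when it is done.

Besides the shell and the picture viewer there is one more tool, called after "Request:" by a JSON object that holds its "fn" and its "kwargs", one argument or row to a line. send_rows: Moves the arm, as the interface text tells. Its arguments: {"type":"object","properties":{"increments":{"type":"array"},"jaw":{"type":"number"}},"required":["increments"]}

```bash
mkdir -p pics; cat > h.py <<'E'
import numpy as np, cv2
from bench import robot
def grab(n):
    f=robot.grab_frame(n); np.savez(f'{n}.npz',**f); return f
def load(n): return dict(np.load(f'{n}.npz'))
def cloud(f):
    K=f['K'];k1=float(f['k1']);h,w=f['depth'].shape
    u,v=np.meshgrid(np.arange(w),np.arange(h))
    pts=np.stack([u,v],-1).reshape(-1,1,2).astype(float)
    n=cv2.undistortPoints(pts,K,np.array([k1,0,0,0,0.])).reshape(h,w,2)
    d=f['depth'][...,None]
    X=np.concatenate([n*d,d],-1)
    R=cv2.Rodrigues(f['rvec'])[0]
    return (X-f['tvec'].ravel())@R   # world
def proj(f,P):
    return cv2.projectPoints(np.array(P,float).reshape(-1,3),f['rvec'],f['tvec'],f['K'],np.array([float(f['k1']),0,0,0,0.]))[0].reshape(-1,2)
E
python3 - <<'E'
from h import *
for n in('scene','top'):
    f=grab(n); cv2.imwrite(f'pics/{n}0.png',cv2.resize(f['pixels'][...,::-1],(800,600),interpolation=cv2.INTER_CUBIC))
    print(n,f['K'],f['k1'],f['rvec'].ravel(),f['tvec'].ravel())
print(robot.get_obs())
E
```

```text
scene [[441.86509692   0.         256.02384233]
 [  0.         441.86509692 192.85925257]
 [  0.           0.           1.        ]] -0.12353041436941958 [ 2.14469018  0.86852493 -0.42049975] [-0.41480754 -0.13550314  1.14049022]
top [[394.32803736   0.         249.93555402]
 [  0.         394.32803736 193.28352121]
 [  0.           0.           1.        ]] -0.11258324490800774 [ 2.15119957 -2.19401091  0.02475851] [0.07179342 0.5543261  0.88001811]
{'time': 0.1, 'q': array([ 1.17250500e+00,  4.94132062e-01,  1.34608938e+00,  3.93070971e-05,
        1.30250254e+00, -9.54846103e-02]), 'qvel': array([-7.98592397e-04, -3.28793004e-03, -2.87083377e-03, -2.18634486e-05,
        8.66898390e-05, -5.16939133e-04]), 'tau': array([-7.96929744e-04, -8.80236912e+01, -3.82547843e+01,  7.07203313e-02,
        4.81125014e-02,  1.97177826e-05]), 'tool_pos': array([0.18621041, 0.59624048, 0.2100842 ]), 'orientation': array([-1.56614512e-04,  1.50830722e-01,  9.88559443e-01, -5.43882641e-04]), 'ft_force': array([-0.03819455,  0.14924432, -0.54348829]), 'torque': array([-0.01835837, -0.04198728,  0.0020098 ]), 'finger_force': 0.0, 'finger_gap': 0.09105060583084576}
```

View pics/scene0.png

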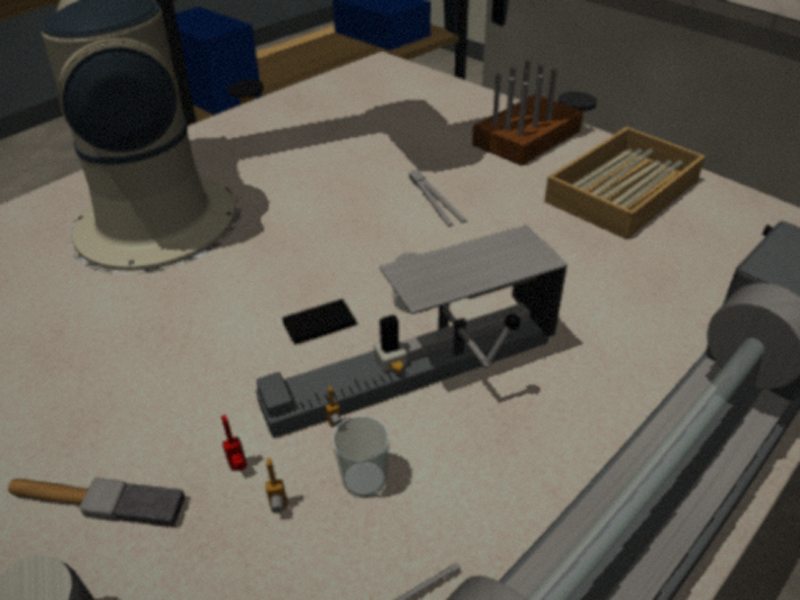

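View pics/top0.png

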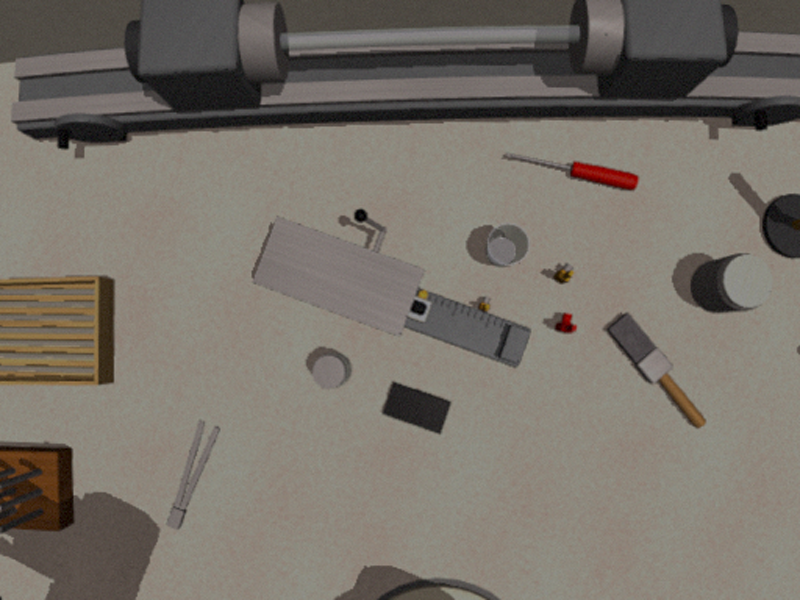

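The scene view shows the gauge with the raised lever knob at (512,322), grip at (389,333) and flank rider at (333,405). The beaker is at (362,457), the red rider at (233,445) and a bigger brass rider at (276,490). In the top view the shield spans (255,220)-(425,330), knob (360,215), grip (418,308), rider (485,303), beaker (506,245) and jar (330,370).

```bash
python3 - <<'E'
from h import *
f=load('top');P=cloud(f);s=1.5625
def roi(x0,x1,y0,y1,zlo,zhi,P=P):
    q=P[int(y0/s):int(y1/s),int(x0/s):int(x1/s)].reshape(-1,3); return q[(q[:,2]>zlo)&(q[:,2]<zhi)]
print('cam',-cv2.Rodrigues(f['rvec'])[0].T@f['tvec'].ravel())
sh=roi(240,440,205,345,.13,.16);print('shield',len(sh),np.median(sh[:,2]))
r=cv2.minAreaRect(sh[:,:2].astype(np.float32));print(r,cv2.boxPoints(r))
for n,a in dict(grip=(400,440,290,325,.095,.108),knob=(345,380,200,230,.10,.16),rider=(470,500,290,318,.045,.07),big=(550,580,255,290,.04,.12),red=(550,580,310,335,.03,.12),beaker=(478,535,215,275,.06,.09),jar=(305,355,340,395,.06,.085),stop=(495,535,315,370,.045,.056),idx=(415,430,285,302,.03,.05),rail=(395,535,285,375,.025,.036)).items():
    q=roi(*a);print(n,len(q),q.mean(0).round(4) if len(q) else '',q.max(0).round(4) if len(q) else '',((q.max(0)+q.min(0))/2).round(4) if len(q) else '')
q=roi(395,535,285,375,.025,.056);r=cv2.minAreaRect(q[:,:2].astype(np.float32));print(r)
f=load('scene');P2=cloud(f)
for n,a in dict(grip=(375,402,310,350,.06,.11),knob=(500,525,310,335,.08,.16),rider=(322,342,380,425,.0,.08),big=(262,290,455,515,.0,.1)).items():
    q=roi(*a,P=P2);print(n,len(q),q.mean(0).round(4),q.max(0).round(4))
E
```

```text
cam [0.50142953 0.02795181 0.91359221]
shield 4567 0.1438411136444431
((0.6048949956893921, 0.11538320779800415), (0.20053493976593018, 0.1367887407541275), 68.68653106689453) [[ 0.50473416  0.04683276]
 [ 0.63216734 -0.00288587]
 [ 0.70505583  0.18393366]
 [ 0.57762265  0.2336523 ]]
grip 72 [0.5437 0.0226 0.1001] [0.5529 0.0331 0.1039] [0.5444 0.0227 0.0995]
knob 75 [0.6613 0.0924 0.1242] [0.6702 0.1034 0.134 ] [0.6619 0.092  0.1179]
rider 7 [ 0.5449 -0.0723  0.0578] [ 0.5471 -0.0706  0.0605] [ 0.5447 -0.0727  0.0565]
big 30 [ 0.5861 -0.1863  0.0604] [ 0.5912 -0.1825  0.0762] [ 0.586  -0.1864  0.0582]
red 67 [ 0.5133 -0.1858  0.0518] [ 0.5323 -0.1782  0.0819] [ 0.5188 -0.1866  0.0559]
beaker 191 [ 0.6327 -0.1067  0.071 ] [ 0.6596 -0.074   0.0776] [ 0.63   -0.1037  0.0689]
jar 363 [0.4586 0.1459 0.0695] [0.4818 0.1685 0.0744] [0.4592 0.1466 0.0672]
stop 311 [ 0.4912 -0.1123  0.0492] [ 0.518  -0.0916  0.0537] [ 0.4917 -0.113   0.0495]
idx 34 [0.5644 0.0148 0.042 ] [0.5715 0.024  0.0477] [0.564  0.0151 0.0391]
rail 1563 [ 0.5176 -0.0434  0.0295] [0.5751 0.043  0.0355] [ 0.5166 -0.0478  0.0303]
((0.5259714126586914, -0.051937535405159), (0.17380528151988983, 0.08108638226985931), 68.65579986572266)
grip 262 [0.5479 0.0189 0.0861] [0.5546 0.0317 0.1044]
knob 104 [0.664  0.0901 0.1257] [0.6713 0.1004 0.1341]
rider 345 [ 0.5375 -0.0691  0.0286] [ 0.6008 -0.0412  0.0759]
big 588 [ 0.5739 -0.1814  0.0179] [ 0.6066 -0.1422  0.0771]
```

Request:
{"fn": "send_rows", "kwargs": {
  "increments": [
    {"dx": -3.06,"dy": -1.5,"dz": -0.3},
    {"dx": -3.06,"dy": -1.5,"dz": -0.3},
    {"dx": -3.06,"dy": -1.5,"dz": -0.3},
    {"dx": -3.06,"dy": -1.5,"dz": -0.3},
    {"dx": -3.06,"dy": -1.5,"dz": -0.3},
    {"dx": -3.06,"dy": -1.5,"dz": -0.3},
    {"dx": -3.06,"dy": -1.5,"dz": -0.3},
    {"dx": -3.06,"dy": -1.5,"dz": -0.3},
    {"dx": -3.06,"dy": -1.5,"dz": -0.3},
    {"dx": -3.06,"dy": -1.5,"dz": -0.3},
    {"dx": -3.06,"dy": -1.5},
    {"dx": -3.06,"dy": -1.5},
    {"dx": -3.06,"dy": -1.5},
    {"dx": -3.06,"dy": -1.5},
    {"dx": -3.06,"dy": -1.5},
    {"dx": -3.06,"dy": -1.5},
    {"dx": -3.06,"dy": -1.5},
    {"dx": -3.06,"dy": -1.5},
    {"dx": -3.06,"dy": -1.5},
    {"dx": -3.06,"dy": -1.5}
  ],
  "jaw": 0
}}

```text
validation failed for argument at $.in...
```

Request:
{"fn": "send_rows", "kwargs": {
  "increments": [
    {"yaw": 8.5},
    {"yaw": 8.5},
    {"yaw": 8.5},
    {"yaw": 8.5},
    {"yaw": 8.5},
    {"yaw": 8.5},
    {"yaw": 8.5},
    {"yaw": 8.5},
    {"yaw": 8.5},
    {"yaw": 8.5},
    {"yaw": 8.5},
    {}
  ]
}}

```text
validation failed for argument at $.in...
```

```bash
cat >> h.py <<'E'
from scipy.spatial.transform import Rotation as Ro
O=np.array([.544,.0227,0]);th=np.radians(69.0)
G=np.array([[np.cos(th),-np.sin(th),0],[np.sin(th),np.cos(th),0],[0,0,1]])
def state():
    o=robot.get_obs();w,x,y,z=o['orientation'];R=Ro.from_quat([x,y,z,w]).as_matrix()
    print('t',round(o['time'],2),'F',o['ft_force'].round(1),'gap',round(o['finger_gap'],4),'gf',o['finger_force'])
    print('gauge tcp mm',((o['tool_pos']-O)@G*1000).round(1),'toolx in gauge',(G.T@R[:,0]).round(3),'tooly',(G.T@R[:,1]).round(3),'q',o['q'].round(2))
E
python3 - <<'E'
from h import *
f=load('top');P=cloud(f).reshape(-1,3)
q=P[(P[:,2]>.139)&(P[:,2]<.149)&(abs(P[:,0]-.6)<.12)&(abs(P[:,1]-.11)<.14)]
g=(q-O)@G*1000; m=abs(g[:,1])<60; q=q[m]
r=cv2.minAreaRect(q[:,:2].astype(np.float32));print('shield',r,g[m].min(0),g[m].max(0))
state()
E
```

```text
shield ((0.5835269093513489, 0.12367205321788788), (0.2006973922252655, 0.09089995920658112), 68.49520874023438) [  7.9972299  -46.30983548 139.12224325] [208.68075405  45.14245203 148.74757166]
t 0.1 F [-0.   0.1 -0.5] gap 0.0911 gf 0.0
gauge tcp mm [407.2 539.6 210.1] toolx in gauge [-0.064  0.998  0.   ] tooly [ 0.998  0.064 -0.001] q [ 1.17  0.49  1.35  0.    1.3  -0.1 ]
```

Request:
{"fn": "send_rows", "kwargs": {
  "increments": [
    {"dx": -3.06,"dy": -1.5,"dz": -0.3,"yaw": 0},
    {"dx": -3.06,"dy": -1.5,"dz": -0.3,"yaw": 0},
    {"dx": -3.06,"dy": -1.5,"dz": -0.3,"yaw": 0},
    {"dx": -3.06,"dy": -1.5,"dz": -0.3,"yaw": 0},
    {"dx": -3.06,"dy": -1.5,"dz": -0.3,"yaw": 0},
    {"dx": -3.06,"dy": -1.5,"dz": -0.3,"yaw": 0},
    {"dx": -3.06,"dy": -1.5,"dz": -0.3,"yaw": 0},
    {"dx": -3.06,"dy": -1.5,"dz": -0.3,"yaw": 0},
    {"dx": -3.06,"dy": -1.5,"dz": -0.3,"yaw": 0},
    {"dx": -3.06,"dy": -1.5,"dz": -0.3,"yaw": 0},
    {"dx": -3.06,"dy": -1.5,"dz": 0,"yaw": 0},
    {"dx": -3.06,"dy": -1.5,"dz": 0,"yaw": 0},
    {"dx": -3.06,"dy": -1.5,"dz": 0,"yaw": 0},
    {"dx": -3.06,"dy": -1.5,"dz": 0,"yaw": 0},
    {"dx": -3.06,"dy": -1.5,"dz": 0,"yaw": 0},
    {"dx": -3.06,"dy": -1.5,"dz": 0,"yaw": 0},
    {"dx": -3.06,"dy": -1.5,"dz": 0,"yaw": 0},
    {"dx": -3.06,"dy": -1.5,"dz": 0,"yaw": 0},
    {"dx": -3.06,"dy": -1.5,"dz": 0,"yaw": 0},
    {"dx": -3.06,"dy": -1.5,"dz": 0,"yaw": 0}
  ],
  "jaw": 0
}}

```text
time: 2.1
tool_pos: [0.6818, 0.1266, 0.2402]
orientation: [-0.0, 0.151, 0.989, -0.0]
ft_force: [-0.2, 0.1, 0.6]
finger_gap: 0.0004
finger_force: 0.0
```

Request:
{"fn": "send_rows", "kwargs": {
  "increments": [
    {"dx": 0,"dy": 0,"dz": 0,"yaw": 8.5},
    {"dx": 0,"dy": 0,"dz": 0,"yaw": 8.5},
    {"dx": 0,"dy": 0,"dz": 0,"yaw": 8.5},
    {"dx": 0,"dy": 0,"dz": 0,"yaw": 8.5},
    {"dx": 0,"dy": 0,"dz": 0,"yaw": 8.5},
    {"dx": 0,"dy": 0,"dz": 0,"yaw": 8.5},
    {"dx": 0,"dy": 0,"dz": 0,"yaw": 8.5},
    {"dx": 0,"dy": 0,"dz": 0,"yaw": 8.5},
    {"dx": 0,"dy": 0,"dz": 0,"yaw": 8.5},
    {"dx": 0,"dy": 0,"dz": 0,"yaw": 8.5},
    {"dx": 0,"dy": 0,"dz": 0,"yaw": 8.5},
    {"dx": 0,"dy": 0,"dz": 0,"yaw": 0}
  ]
}}

```text
time: 3.3
tool_pos: [0.6809, 0.1277, 0.2402]
orientation: [-0.0, 0.824, 0.566, -0.0]
ft_force: [-0.4, 0.5, 1.1]
finger_gap: 0.0004
finger_force: 0.0
```

```bash
python3 -c "
from h import *
state()"
```

```text
t 3.3 F [-0.4  0.5  1.1] gap 0.0004 gf 0.0
gauge tcp mm [147.1 -90.1 240.2] toolx in gauge [ 1. -0. -0.] tooly [-0.    -1.    -0.001] q [0.1  0.57 1.12 0.   1.45 0.47]
```

Request:
{"fn": "send_rows", "kwargs": {
  "increments": [
    {"dx": 0,"dy": 0,"dz": 2.8,"yaw": 0},
    {"dx": 0,"dy": 0,"dz": 2.8,"yaw": 0},
    {"dx": 0,"dy": 0,"dz": 2.8,"yaw": 0},
    {"dx": 0,"dy": 0,"dz": 2.8,"yaw": 0},
    {"dx": 0,"dy": 0,"dz": 0,"yaw": 0}
  ]
}}

```text
time: 3.8
tool_pos: [0.6786, 0.1275, 0.1247]
orientation: [-0.002, 0.822, 0.569, -0.003]
ft_force: [-0.3, -0.3, -1.0]
finger_gap: 0.0003
finger_force: 0.0
```

Request:
{"fn": "send_rows", "kwargs": {
  "increments": [
    {"dx": -0.5,"dy": 0,"dz": 0,"yaw": 0},
    {"dx": -0.5,"dy": 0,"dz": 0,"yaw": 0},
    {"dx": -0.5,"dy": 0,"dz": 0,"yaw": 0},
    {"dx": -0.5,"dy": 0,"dz": 0,"yaw": 0},
    {"dx": -0.5,"dy": 0,"dz": 0,"yaw": 0},
    {"dx": -0.5,"dy": 0,"dz": 0,"yaw": 0},
    {"dx": -0.5,"dy": 0,"dz": 0,"yaw": 0},
    {"dx": -0.5,"dy": 0,"dz": 0,"yaw": 0},
    {"dx": -0.5,"dy": 0,"dz": 0,"yaw": 0},
    {"dx": -0.5,"dy": 0,"dz": 0,"yaw": 0},
    {"dx": -0.5,"dy": 0,"dz": 0,"yaw": 0},
    {"dx": -0.5,"dy": 0,"dz": 0,"yaw": 0},
    {"dx": -0.5,"dy": 0,"dz": 0,"yaw": 0},
    {"dx": -0.5,"dy": 0,"dz": 0,"yaw": 0},
    {"dx": 0,"dy": 0,"dz": 0,"yaw": 0},
    {"dx": 0,"dy": 0,"dz": 0,"yaw": 0}
  ]
}}

```text
time: 5.4
tool_pos: [0.6576, 0.0613, 0.1326]
orientation: [0.002, 0.823, 0.567, 0.002]
ft_force: [-10.0, -3.6, 43.1]
finger_gap: 0.0002
finger_force: 21.7
```

```bash
python3 -c "
from h import *
state()
f=grab('scene');cv2.imwrite('pics/s1.png',cv2.resize(f['pixels'][130:300,120:400,::-1],(800,486),interpolation=cv2.INTER_CUBIC))"
```

```text
t 5.4 F [-10.   -3.6  43.1] gap 0.0002 gf 21.67716532945633
gauge tcp mm [ 76.8 -92.2 132.6] toolx in gauge [1.    0.003 0.001] tooly [ 0.003 -1.     0.005] q [ 0.    0.62  1.34 -0.    1.18  0.37]
```

View pics/s1.png

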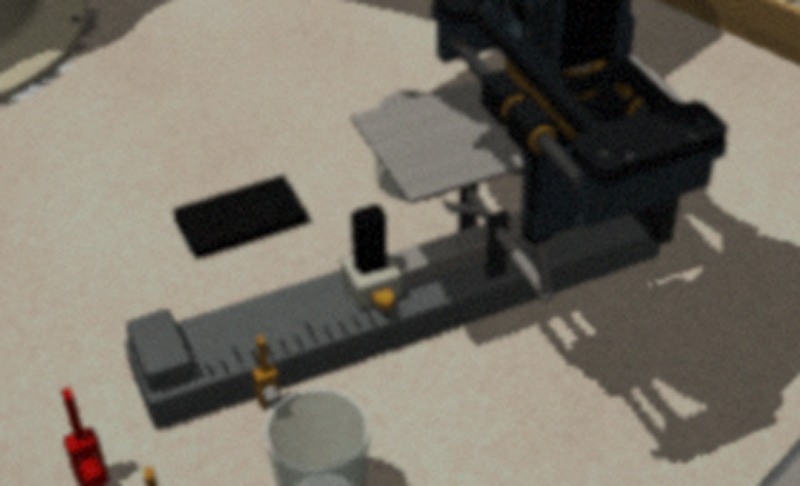

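The gripper hides the knob and something pushes up at 43 N, with no arm clearly visible above the pivot at (543,290). I'll zoom in with more brightness.

```bash
python3 -c "
from h import *
f=load('scene')
c=f['pixels'][150:240,265:385,::-1].astype(float)/255
c=cv2.resize((np.clip(c*2.2,0,1)**.6*255).astype(np.uint8),(800,600),interpolation=cv2.INTER_CUBIC);cv2.imwrite('pics/s2.png',c)
P=cloud(f)
for g in [(82,-85,71),(77,-92,115),(61,-105,115),(93,-105,115),(93,-105,134),(61,-105,134),(82,-85,131)]:
    w=G@(np.array(g)/1000)+O; u=proj(f,w)[0]; i=u.round().astype(int); p=(P[i[1],i[0]]-O)@G*1000
    print(g,((u-[265,150])*6.667).round(),'seen there',p.round())
"
```

```text
(82, -85, 71) [309. 549.] seen there [ 79. -88.  76.]
(77, -92, 115) [317. 451.] seen there [126. -20.  32.]
(61, -105, 115) [288. 503.] seen there [ 73. -85.  93.]
(93, -105, 115) [398. 464.] seen there [149. -29.  24.]
(93, -105, 134) [405. 409.] seen there [160. -13.  31.]
(61, -105, 134) [293. 448.] seen there [ 73. -87. 114.]
(82, -85, 131) [325. 382.] seen there [  72. -101.  149.]
```

View pics/s2.png

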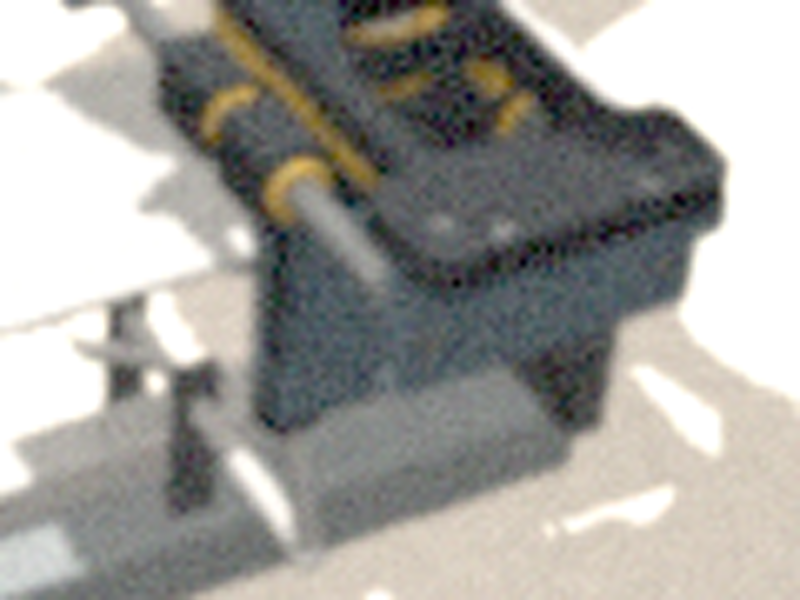

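The zoom shows the finger's lower-left corner at (270,430), with the pivot at (305,550). The dark plate at (570,390) is the shield's rear support. I'll check what is touching using the depth.

```bash
python3 -c "
from h import *
f=load('scene');P=(cloud(f)-O)@G*1000
for u in [(275,415),(300,400),(330,300),(330,380),(380,380),(450,330),(600,300),(650,270),(570,400),(550,180),(220,150),(680,190),(290,440),(290,470),(295,500),(300,530),(240,250)]:
    i=int(u[0]/6.667+265);j=int(u[1]/6.667+150);print(u,P[j,i].round())
"
```

```text
(275, 415) [ 60. -97. 139.]
(300, 400) [  61. -103.  150.]
(330, 300) [  68. -103.  179.]
(330, 380) [  71. -102.  152.]
(380, 380) [  85. -102.  146.]
(450, 330) [  53. -172.  229.]
(600, 300) [  88. -174.  227.]
(650, 270) [ 102. -173.  228.]
(570, 400) [197. -41.  45.]
(550, 180) [  76. -167.  258.]
(220, 150) [ 39. -96. 228.]
(680, 190) [  98. -181.  258.]
(290, 440) [ 70. -88. 120.]
(290, 470) [ 72. -86. 107.]
(295, 500) [ 75. -86.  96.]
(300, 530) [ 74. -88.  86.]
(240, 250) [ 78. -42. 144.]
```

Request:
{"fn": "send_rows", "kwargs": {
  "increments": [
    {"dx": 0,"dy": 0,"dz": -1.5,"yaw": 0},
    {"dx": 0,"dy": 0,"dz": -1.5,"yaw": 0},
    {"dx": 0,"dy": 0,"dz": 0,"yaw": 0},
    {"dx": 0,"dy": 0,"dz": 0,"yaw": 0}
  ]
}}

```text
time: 5.85
tool_pos: [0.6561, 0.0621, 0.1585]
orientation: [0.0, 0.823, 0.567, 0.0]
ft_force: [0.1, 1.0, -0.3]
finger_gap: 0.0008
finger_force: 0.0
```

```bash
python3 -c "
from h import *
state()
f=grab('scene')
for g in [(77,-92,146)]:
    print(((proj(f,G@(np.array(g)/1000)+O)[0]-[265,140])*6.667).round())
c=f['pixels'][140:230,265:385,::-1].astype(float)/255
c=cv2.resize((np.clip(c*2.2,0,1)**.6*255).astype(np.uint8),(800,600),interpolation=cv2.INTER_CUBIC);cv2.imwrite('pics/s3.png',c)
"
```

```text
t 5.85 F [ 0.1  1.  -0.3] gap 0.0008 gf 0.0
gauge tcp mm [ 77.  -90.5 158.5] toolx in gauge [1.    0.003 0.   ] tooly [ 0.003 -1.     0.   ] q [ 0.    0.59  1.32 -0.    1.23  0.37]
[326. 427.]
```

View pics/s3.png

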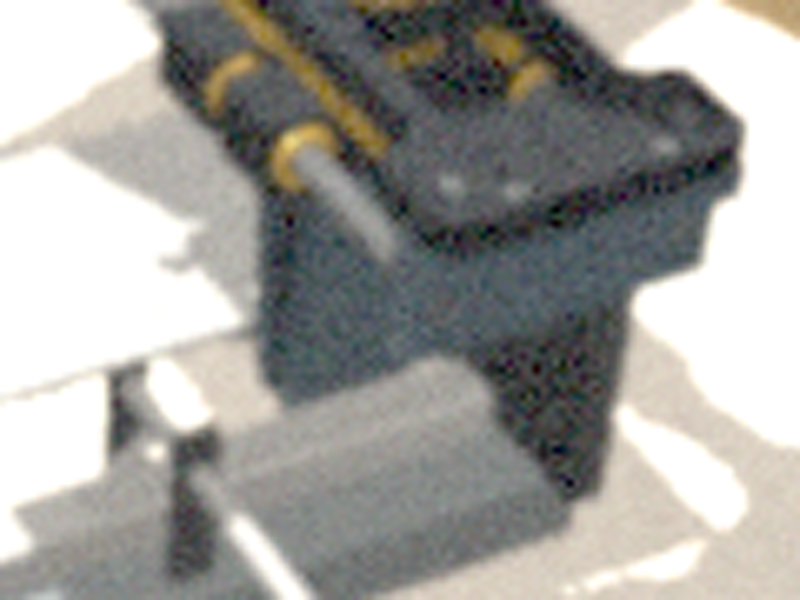

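The finger tip edge now sits at about (285,400), higher than I predicted, and the lever is outside this crop. I'll find the lever from the depth cloud.

```bash
python3 -c "
from h import *
f=load('scene');P=(cloud(f)-O)@G*1000
m=(abs(P[...,1]+85)<12)&(P[...,2]>55)&(P[...,2]<160)&(P[...,0]>0)&(P[...,0]<160)
for a,b in zip(P[m].round().astype(int),f['pixels'][m]): 
    if a[2]<150: print(a,b,end=';')
"|head -c 5000
```

```text
[ 79 -74  76] [125 122 117];[ 79 -77  78] [122 119 112];[ 82 -75  75] [99 96 92];[ 76 -76  76] [98 95 90];[ 78 -75  74] [120 117 111];[ 80 -76  75] [128 125 118];[ 81 -78  76] [120 115 111];[ 83 -78  75] [88 86 81];[ 77 -74  72] [75 74 68];[ 77 -78  75] [106 104  98];[ 78 -79  75] [126 122 117];[ 79 -81  77] [124 121 114];[ 82 -80  75] [112 107 101];[ 77 -75  70] [57 56 55];[ 76 -79  74] [90 85 83];[ 77 -81  75] [118 113 106];[ 79 -81  75] [126 122 116];[ 80 -83  76] [122 116 111];[ 82 -84  76] [103  99  96];[ 73 -81  75] [74 70 67];[ 75 -82  75] [94 92 85];[ 75 -85  78] [114 110 106];[ 77 -85  77] [125 121 117];[ 79 -85  76] [126 120 118];[ 80 -86  77] [118 116 109];[ 82 -87  76] [95 94 88];[ 64 -83  78] [74 74 71];[ 65 -84  78] [88 85 84];[ 67 -84  78] [98 96 89];[ 69 -85  78] [95 94 90];[ 70 -85  77] [107 104  97];[ 72 -86  77] [110 104 100];[ 75 -86  76] [113 108 104];[ 75 -87  77] [118 116 111];[ 78 -86  75] [125 120 114];[ 79 -88  76] [125 121 114];[ 82 -87  74] [110 103  98];[ 53 -84  81] [75 74 70];[ 55 -84  80] [88 87 81];[ 57 -84  80] [100  99  95];[ 59 -84  78] [101  99  9
[... 3200 characters left out ...]
-87  81] [78 78 73];[ 33 -88  82] [81 79 75];[ 35 -89  81] [76 75 70];[ 37 -89  80] [71 69 65];[ 40 -88  78] [64 61 58];[ 42 -87  77] [57 54 54];[ 12 -85  86] [11 15 16];[ 13 -87  87] [0 0 0];[ 15 -86  85] [ 7 10 10];[ 16 -88  87] [7 7 6];[ 17 -89  87] [13 14 17];[ 19 -90  88] [ 9 12  9];[ 21 -89  86] [10 14 11];[ 22 -92  87] [5 4 6];[ 24 -91  86] [17 12 15];[ 26 -91  85] [ 9  3 11];[ 30 -88  81] [36 34 34];[ 33 -86  77] [51 48 47];[ 12 -84  82] [20 21 21];[ 13 -87  85] [12 11 10];[ 14 -89  86] [11  7  9];[ 16 -88  84] [4 3 7];[ 17 -91  86] [9 6 9];[ 18 -92  87] [7 5 8];[ 19 -93  88] [7 8 7];[ 21 -94  88] [8 9 9];[ 23 -93  85] [10  9 10];[ 26 -91  83] [14 13 14];[ 13 -84  80] [19 23 19];[ 12
```

The lever is down, with the knob at about gauge (21,-85,82). Before grasping I'll check how far below the TCP the fingertips really reach.

```bash
python3 -c "
from h import *
f=load('scene');P=(cloud(f)-O)@G*1000
m=(P[...,1]<-80)&(P[...,1]>-112)&(P[...,2]>110)&(P[...,2]<400)&(P[...,0]>40)&(P[...,0]<115)
q=P[m]
for z in range(110,260,8):
    s=q[(q[:,2]>=z)&(q[:,2]<z+8)]
    if len(s): print(z,len(s),s.min(0).round(),s.max(0).round())
# predicted pixel of fingertip front bottom edge line, tip z=141.5, and observed lowest gripper pixel by column
for g in [(61,-104,141.5),(93,-104,141.5),(61,-104,160),(93,-104,160)]:
    u=proj(f,G@(np.array(g)/1000)+O)[0]; print(g,u.round(1))
for c in (305,308,311,314,317,320,323):
    col=P[150:230,c]; print(c,[(r+150,*col[r].round().astype(int)) for r in range(30,62,4)])
"
```

```text
158 21 [ 59. -99. 163.] [ 93. -83. 166.]
166 64 [  59. -101.  166.] [ 89. -83. 174.]
174 78 [  59. -102.  174.] [ 85. -82. 182.]
182 71 [  59. -103.  182.] [ 83. -82. 190.]
190 73 [  59. -103.  190.] [ 82. -81. 198.]
198 76 [  59. -104.  198.] [ 81. -80. 206.]
206 66 [  59. -104.  206.] [ 76. -80. 214.]
214 47 [  58. -105.  214.] [ 70. -81. 221.]
222 26 [  59. -106.  222.] [ 78. -96. 229.]
230 2 [  60. -104.  230.] [  60. -101.  230.]
238 2 [ 40. -87. 245.] [ 42. -86. 246.]
246 9 [  40. -104.  246.] [ 42. -86. 254.]
254 23 [  40. -106.  254.] [ 57. -86. 262.]
(61, -104, 141.5) [308.9 213.4]
(93, -104, 141.5) [325.8 207.6]
(61, -104, 160) [309.6 204.9]
(93, -104, 160) [326.8 199.2]
305 [(180, np.int64(60), np.int64(-87), np.int64(199)), (184, np.int64(60), np.int64(-87), np.int64(191)), (188, np.int64(62), np.int64(-85), np.int64(181)), (192, np.int64(61), np.int64(-88), np.int64(175)), (196, np.int64(61), np.int64(-89), np.int64(167)), (200, np.int64(156), np.int64(62), np.int64(2)), (204, np.int64(120), np.int64(3), np.int64(52)), (208, np.int64(115), np.int64(-5), np.int64(50))]
30
[... 1784 characters left out ...]
 np.int64(-101), np.int64(186)), (192, np.int64(81), np.int64(-100), np.int64(176)), (196, np.int64(82), np.int64(-100), np.int64(168)), (200, np.int64(153), np.int64(2), np.int64(51)), (204, np.int64(149), np.int64(-5), np.int64(48)), (208, np.int64(148), np.int64(-9), np.int64(41))]
323 [(180, np.int64(-226), np.int64(-546), np.int64(631)), (184, np.int64(40), np.int64(-165), np.int64(256)), (188, np.int64(39), np.int64(-167), np.int64(250)), (192, np.int64(40), np.int64(-167), np.int64(243)), (196, np.int64(198), np.int64(57), np.int64(1)), (200, np.int64(158), np.int64(-1), np.int64(51)), (204, np.int64(155), np.int64(-8), np.int64(47)), (208, np.int64(154), np.int64(-10), np.int64(39))]
```

The fingertips are actually about 5 mm above the reported TCP, where I expected 17 mm below. I'll allow for that offset and move over the grip, keeping the finger edges ahead of the shield.

Request:
{"fn": "send_rows", "kwargs": {
  "increments": [
    {"dx": -1.5,"dy": -1.5,"dz": 0,"yaw": 0},
    {"dx": -1.5,"dy": -1.5,"dz": 0,"yaw": 0},
    {"dx": -1.5,"dy": -1.5,"dz": 0,"yaw": 0},
    {"dx": -1.5,"dy": -1.5,"dz": 0,"yaw": 0},
    {"dx": -1.5,"dy": -1.5,"dz": 0,"yaw": 0},
    {"dx": -1.5,"dy": -1.5,"dz": 0,"yaw": 0},
    {"dx": 0,"dy": 0,"dz": 0,"yaw": 0},
    {"dx": 0,"dy": 0,"dz": 0,"yaw": 0}
  ],
  "jaw": 0.55
}}

```text
time: 6.7
tool_pos: [0.5399, 0.0101, 0.1582]
orientation: [-0.0, 0.824, 0.567, -0.0]
ft_force: [-0.4, 0.5, 0.8]
finger_gap: 0.0501
finger_force: 0.0
```

Request:
{"fn": "send_rows", "kwargs": {
  "increments": [
    {"dx": 0,"dy": 0,"dz": 1.0,"yaw": 0},
    {"dx": 0,"dy": 0,"dz": 1.0,"yaw": 0},
    {"dx": 0,"dy": 0,"dz": 1.0,"yaw": 0},
    {"dx": 0,"dy": 0,"dz": 1.0,"yaw": 0},
    {"dx": 0,"dy": 0,"dz": 0,"yaw": 0}
  ]
}}

```text
time: 7.2
tool_pos: [0.5391, 0.0104, 0.1168]
orientation: [-0.001, 0.823, 0.568, -0.001]
ft_force: [1.1, 0.9, 0.7]
finger_gap: 0.0499
finger_force: 0.0
```

```bash
python3 -c "
from h import *
state()
f=grab('scene');cv2.imwrite('pics/s4.png',cv2.resize(f['pixels'][120:280,150:363,::-1],(800,600),interpolation=cv2.INTER_CUBIC))
P=(cloud(f)-O)@G*1000
q=P[(abs(P[...,1])<60)&(P[...,0]<20)&(P[...,0]>-50)&(P[...,2]>106)&(P[...,2]<190)]
for z in range(106,190,8):
    s=q[(q[:,2]>=z)&(q[:,2]<z+8)]
    if len(s): print(z,len(s),s.min(0).round(),s.max(0).round())
"
```

```text
t 7.2 F [1.1 0.9 0.7] gap 0.0499 gf 0.0
gauge tcp mm [-1.320e+01  1.000e-01  1.168e+02] toolx in gauge [ 1.     0.003 -0.001] tooly [ 0.003 -1.    -0.003] q [-0.09  0.49  1.66  0.    0.99  0.27]
114 10 [-28. -32. 120.] [  2.  29. 122.]
122 83 [-30. -36. 123.] [  5.  32. 130.]
130 99 [-29. -37. 130.] [  4.  34. 138.]
138 142 [-30. -45. 138.] [ 20.  34. 146.]
146 88 [-30. -46. 146.] [ 19.  31. 154.]
154 42 [-30. -39. 154.] [  6.  35. 160.]
162 4 [-30.  32. 163.] [-29.  33. 169.]
170 1 [-29.  36. 174.] [-29.  36. 174.]
178 30 [-23.  26. 179.] [  6.  30. 186.]
186 13 [-25.  27. 186.] [  5.  30. 190.]
```

View pics/s4.png

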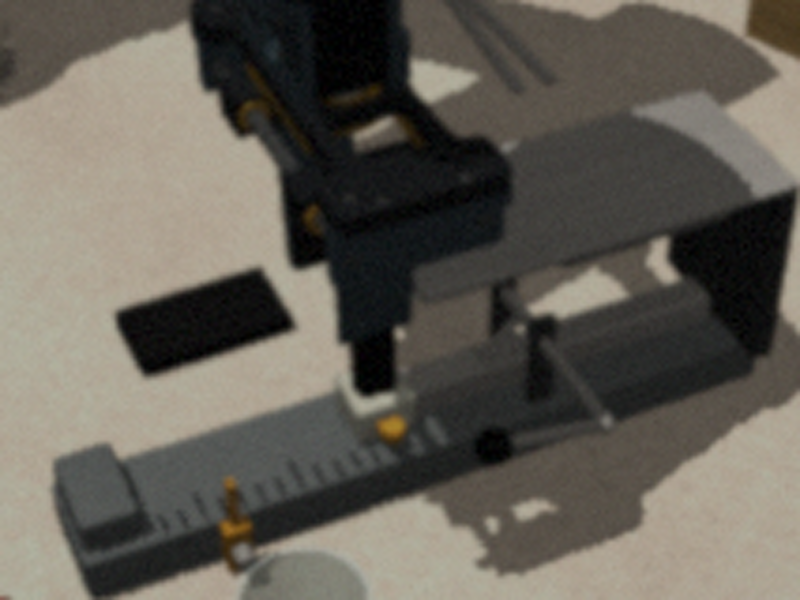

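The lever is down, with the knob at (493,445). The fingers straddle the grip in front of the shield edge and the tips are at about z 121. I'll shift 2 mm further from the shield, descend and close.

Request:
{"fn": "send_rows", "kwargs": {
  "increments": [
    {"dx": -0.2,"dy": 0,"dz": 0.6,"yaw": 0},
    {"dx": 0,"dy": 0,"dz": 1.0,"yaw": 0},
    {"dx": 0,"dy": 0,"dz": 1.0,"yaw": 0},
    {"dx": 0,"dy": 0,"dz": 1.0,"yaw": 0},
    {"dx": 0,"dy": 0,"dz": 0.8,"yaw": 0},
    {"dx": 0,"dy": 0,"dz": 0,"yaw": 0}
  ]
}}

```text
time: 7.85
tool_pos: [0.5386, 0.0084, 0.0733]
orientation: [-0.001, 0.823, 0.567, -0.001]
ft_force: [-0.1, 0.4, 0.0]
finger_gap: 0.05
finger_force: 0.0
```

Request:
{"fn": "send_rows", "kwargs": {
  "increments": [
    {"dx": 0,"dy": 0,"dz": 0,"yaw": 0},
    {"dx": 0,"dy": 0,"dz": 0,"yaw": 0},
    {"dx": 0,"dy": 0,"dz": 0,"yaw": 0},
    {"dx": 0,"dy": 0,"dz": 0,"yaw": 0},
    {"dx": 0,"dy": 0,"dz": 0,"yaw": 0},
    {"dx": 0,"dy": 0,"dz": 0,"yaw": 0}
  ],
  "jaw": 0
}}

```text
time: 8.45
tool_pos: [0.538, 0.0088, 0.0747]
orientation: [-0.001, 0.823, 0.567, -0.001]
ft_force: [-6.9, 3.4, 7.5]
finger_gap: 0.016
finger_force: 30.0
```

Request:
{"fn": "send_rows", "kwargs": {
  "increments": [
    {"dx": -0.5,"dy": 0,"dz": 0,"yaw": 0},
    {"dx": -0.5,"dy": 0,"dz": 0,"yaw": 0},
    {"dx": -0.5,"dy": 0,"dz": 0,"yaw": 0},
    {"dx": -0.5,"dy": 0,"dz": 0,"yaw": 0},
    {"dx": -0.5,"dy": 0,"dz": 0,"yaw": 0},
    {"dx": -0.5,"dy": 0,"dz": 0,"yaw": 0},
    {"dx": -0.5,"dy": 0,"dz": 0,"yaw": 0},
    {"dx": -0.5,"dy": 0,"dz": 0,"yaw": 0},
    {"dx": -0.5,"dy": 0,"dz": 0,"yaw": 0},
    {"dx": -0.5,"dy": 0,"dz": 0,"yaw": 0},
    {"dx": -0.5,"dy": 0,"dz": 0,"yaw": 0},
    {"dx": -0.5,"dy": 0,"dz": 0,"yaw": 0},
    {"dx": -0.5,"dy": 0,"dz": 0,"yaw": 0},
    {"dx": -0.5,"dy": 0,"dz": 0,"yaw": 0},
    {"dx": -0.5,"dy": 0,"dz": 0,"yaw": 0},
    {"dx": -0.5,"dy": 0,"dz": 0,"yaw": 0},
    {"dx": 0,"dy": 0,"dz": 0,"yaw": 0},
    {"dx": 0,"dy": 0,"dz": 0,"yaw": 0}
  ]
}}

```text
time: 10.25
tool_pos: [0.5092, -0.0655, 0.0747]
orientation: [-0.001, 0.823, 0.567, -0.001]
ft_force: [-8.0, 7.7, 9.3]
finger_gap: 0.0159
finger_force: 30.0
```

```bash
python3 -c "
from h import *
state()
f=grab('scene');cv2.imwrite('pics/s5.png',cv2.resize(f['pixels'][180:300,140:300,::-1],(800,600),interpolation=cv2.INTER_CUBIC))
P=(cloud(f)-O)@G*1000
px=f['pixels'].astype(int); br=(px[...,0]>px[...,2]*1.7)&(px[...,0]-px[...,2]>35)&(px[...,1]>px[...,0]*.5)
for n,(y0,y1,z0,z1) in dict(rider=(-45,-28,5,64),tip=(-45,-28,36,64),idx=(-29,-8,34,50)).items():
    m=br&(P[...,1]>y0)&(P[...,1]<y1)&(P[...,2]>z0)&(P[...,2]<z1)&(P[...,0]<20)&(P[...,0]>-130); q=P[m]
    print(n,len(q),q.mean(0).round(1),q.min(0).round(),q.max(0).round(),np.argwhere(m).mean(0).round(1)) if len(q) else print(n,0)
f=load('top');P=(cloud(f)-O)@G*1000
q=P[(P[...,0]>-115)&(P[...,0]<-70)&(P[...,1]>-45)&(P[...,1]<-25)&(P[...,2]>36)&(P[...,2]<65)];print('top rider',len(q),q.mean(0).round(1),q.min(0).round(),q.max(0).round())
"
```

```text
t 10.25 F [-8.   7.7  9.3] gap 0.0159 gf 29.999505579471588
gauge tcp mm [-94.8   0.9  74.7] toolx in gauge [1.    0.002 0.   ] tooly [ 0.002 -1.    -0.003] q [-0.24  0.53  1.76  0.    0.85  0.12]
rider 85 [-90.7 -37.9  36. ] [-97. -43.   7.] [-81. -28.  63.] [258.8 211.9]
tip 29 [-89.2 -36.3  50.9] [-91. -40.  37.] [-81. -28.  63.] [252.3 211.7]
idx 31 [-80.6 -22.6  46.2] [-86. -29.  40.] [-75. -15.  49.] [247.4 213.7]
top rider 9 [-88.1 -34.6  53.9] [-90. -37.  37.] [-87. -32.  60.]
```

View pics/s5.png

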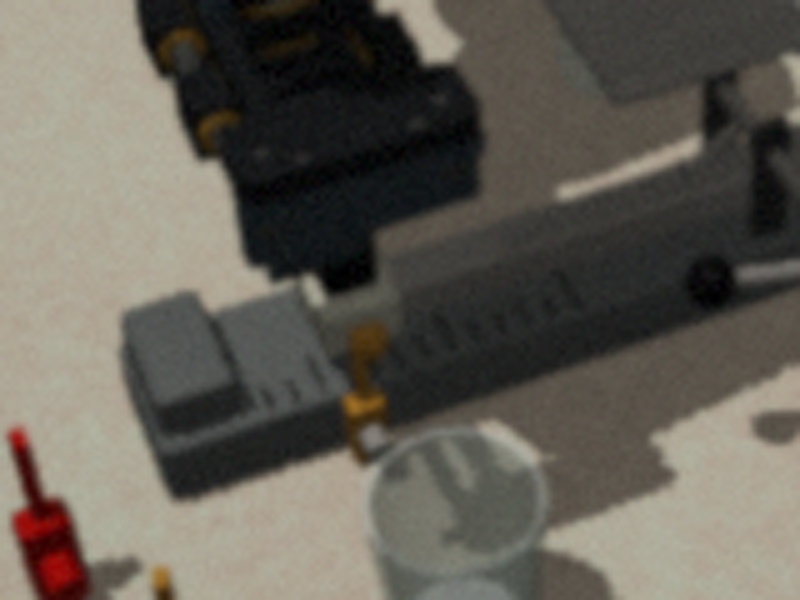

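The index at (370,340) is about 8 mm short of the rider pointer, which is at gauge x of about -88.5. Another 11.5 mm will take it just past, so it can settle back on a tooth.

Request:
{"fn": "send_rows", "kwargs": {
  "increments": [
    {"dx": -0.3,"dy": 0,"dz": 0,"yaw": 0},
    {"dx": -0.3,"dy": 0,"dz": 0,"yaw": 0},
    {"dx": -0.3,"dy": 0,"dz": 0,"yaw": 0},
    {"dx": -0.25,"dy": 0,"dz": 0,"yaw": 0},
    {"dx": 0,"dy": 0,"dz": 0,"yaw": 0},
    {"dx": 0,"dy": 0,"dz": 0,"yaw": 0},
    {"dx": 0,"dy": 0,"dz": 0,"yaw": 0}
  ]
}}

```text
time: 11.0
tool_pos: [0.5051, -0.076, 0.0747]
orientation: [-0.001, 0.823, 0.567, -0.001]
ft_force: [-7.1, 9.1, 9.5]
finger_gap: 0.0156
finger_force: 30.0
```

Request:
{"fn": "send_rows", "kwargs": {
  "increments": [
    {"dx": 0,"dy": 0,"dz": 0,"yaw": 0},
    {"dx": 0,"dy": 0,"dz": 0,"yaw": 0},
    {"dx": 0,"dy": 0,"dz": 0,"yaw": 0},
    {"dx": 0,"dy": 0,"dz": 0,"yaw": 0},
    {"dx": 0,"dy": 0,"dz": 0,"yaw": 0},
    {"dx": 0,"dy": 0,"dz": -1.5,"yaw": 0},
    {"dx": 0,"dy": 0,"dz": -2,"yaw": 0},
    {"dx": 0,"dy": 0,"dz": -2,"yaw": 0},
    {"dx": 0,"dy": 0,"dz": -3,"yaw": 0},
    {"dx": 0,"dy": 0,"dz": -3,"yaw": 0},
    {"dx": 0,"dy": 0,"dz": -3,"yaw": 0},
    {"dx": 0,"dy": 0,"dz": 0,"yaw": 0}
  ],
  "jaw": 0.55
}}

```text
time: 12.2
tool_pos: [0.5086, -0.0776, 0.2232]
orientation: [0.002, 0.823, 0.567, 0.002]
ft_force: [-0.1, 0.1, -0.5]
finger_gap: 0.05
finger_force: 0.0
```

```bash
python3 -c "
from h import *
state()
f=grab('scene');c=f['pixels'][180:300,140:300,::-1]
cv2.imwrite('pics/s6.png',cv2.resize(c,(800,600),interpolation=cv2.INTER_CUBIC))
P=(cloud(f)-O)@G*1000
px=f['pixels'].astype(int); br=(px[...,0]>px[...,2]*1.7)&(px[...,0]-px[...,2]>35)&(px[...,1]>px[...,0]*.5)
for n,(y0,y1,z0,z1) in dict(tip=(-45,-30,36,64),idx=(-29,-8,34,50)).items():
    m=br&(P[...,1]>y0)&(P[...,1]<y1)&(P[...,2]>z0)&(P[...,2]<z1)&(P[...,0]<20)&(P[...,0]>-130); q=P[m]
    print(n,len(q),q.mean(0).round(1),q.min(0).round(),q.max(0).round()) if len(q) else print(n,0)
def grip(P): 
    q=P[(abs(P[...,1])<12)&(P[...,2]>60)&(P[...,2]<99)&(P[...,0]>-125)&(P[...,0]<20)]; print('grip',len(q),q.mean(0).round(1),np.percentile(q[:,0],[3,97]).round(1))
grip(P)
for n in ['top']:
    f0=load('top');f1=grab('top')
    for g in (f0,f1):
        Q=(cloud(g)-O)@G*1000; q=Q[(abs(Q[...,1])<14)&(Q[...,2]>94)&(Q[...,2]<108)&(Q[...,0]>-125)&(Q[...,0]<20)]
        print('top grip',len(q),q.mean(0).round(1) if len(q) else '')
"
```

```text
t 12.2 F [-0.1  0.1 -0.5] gap 0.05 gf 0.0
gauge tcp mm [-106.4   -2.9  223.2] toolx in gauge [1.    0.003 0.001] tooly [ 0.003 -1.     0.006] q [-0.27  0.32  1.6   0.    1.21  0.1 ]
tip 29 [-89.9 -37.   51.1] [-92. -40.  36.] [-87. -32.  61.]
idx 35 [-85.3 -19.7  45.4] [-91. -29.  35.] [-78. -14.  49.]
grip 208 [-86.3  -6.   80.2] [-95.6 -75.3]
top grip 72 [ -0.2   0.3 100.1]
top grip 0
```

View pics/s6.png

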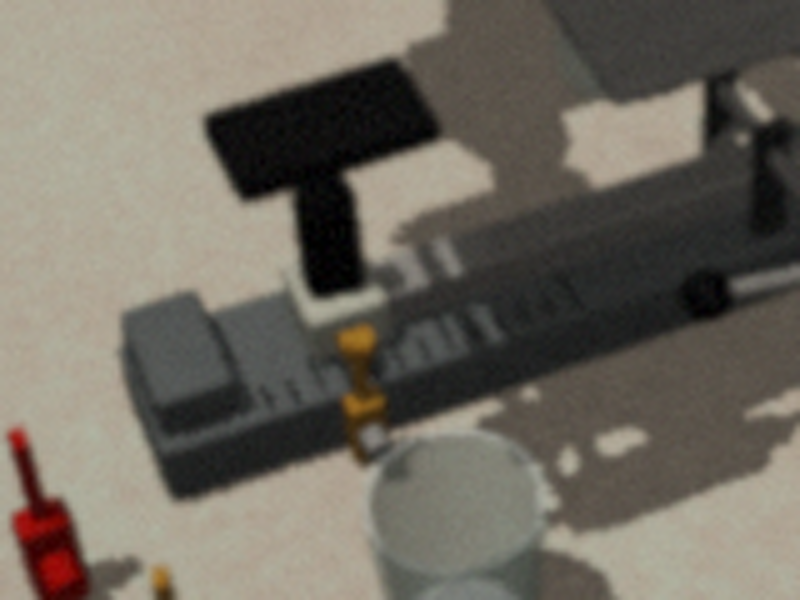

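The slide has settled at about 84 mm, one tooth short of the rider at about 88.5. I'll regrip it centred and draw just under 1 cm so it catches on the next tooth.

Request:
{"fn": "send_rows", "kwargs": {
  "increments": [
    {"dx": 1.0,"dy": 0,"dz": 0,"yaw": 0},
    {"dx": 1.1,"dy": 0,"dz": 0,"yaw": 0},
    {"dx": 0,"dy": 0,"dz": 3,"yaw": 0},
    {"dx": 0,"dy": 0,"dz": 3,"yaw": 0},
    {"dx": 0,"dy": 0,"dz": 3,"yaw": 0},
    {"dx": 0,"dy": 0,"dz": 2,"yaw": 0},
    {"dx": 0,"dy": 0,"dz": 2,"yaw": 0},
    {"dx": 0,"dy": 0,"dz": 1.5,"yaw": 0},
    {"dx": 0,"dy": 0,"dz": 0.4,"yaw": 0},
    {"dx": 0,"dy": 0,"dz": 0,"yaw": 0},
    {"dx": 0,"dy": 0,"dz": 0,"yaw": 0}
  ]
}}

```text
time: 13.4
tool_pos: [0.5146, -0.0572, 0.071]
orientation: [0.0, 0.823, 0.568, 0.0]
ft_force: [0.4, 0.3, -0.1]
finger_gap: 0.0499
finger_force: 0.0
```

Request:
{"fn": "send_rows", "kwargs": {
  "increments": [
    {"dx": 0,"dy": 0,"dz": 0,"yaw": 0},
    {"dx": 0,"dy": 0,"dz": 0,"yaw": 0},
    {"dx": 0,"dy": 0,"dz": 0,"yaw": 0},
    {"dx": 0,"dy": 0,"dz": 0,"yaw": 0},
    {"dx": 0,"dy": 0,"dz": 0,"yaw": 0},
    {"dx": 0,"dy": 0,"dz": 0,"yaw": 0}
  ],
  "jaw": 0
}}

```text
time: 14.0
tool_pos: [0.5124, -0.057, 0.0705]
orientation: [-0.001, 0.823, 0.567, -0.001]
ft_force: [-8.2, 3.6, 10.0]
finger_gap: 0.0156
finger_force: 30.0
```

Request:
{"fn": "send_rows", "kwargs": {
  "increments": [
    {"dx": -0.3,"dy": 0,"dz": 0,"yaw": 0},
    {"dx": -0.3,"dy": 0,"dz": 0,"yaw": 0},
    {"dx": -0.3,"dy": 0,"dz": 0,"yaw": 0},
    {"dx": 0,"dy": 0,"dz": 0,"yaw": 0},
    {"dx": 0,"dy": 0,"dz": 0,"yaw": 0},
    {"dx": 0,"dy": 0,"dz": 0,"yaw": 0}
  ]
}}

```text
time: 14.6
tool_pos: [0.5094, -0.0648, 0.0705]
orientation: [-0.002, 0.824, 0.567, -0.001]
ft_force: [-6.0, 10.6, 8.5]
finger_gap: 0.0158
finger_force: 30.0
```

```bash
cat > m.py <<'E'
from h import *
state()
f=grab('scene')
P=(cloud(f)-O)@G*1000
px=f['pixels'].astype(int); br=(px[...,0]>px[...,2]*1.7)&(px[...,0]-px[...,2]>35)&(px[...,1]>px[...,0]*.5)
for n,(y0,y1,z0,z1) in dict(tip=(-45,-30,36,64),idx=(-29,-8,34,50)).items():
    m=br&(P[...,1]>y0)&(P[...,1]<y1)&(P[...,2]>z0)&(P[...,2]<z1)&(P[...,0]<20)&(P[...,0]>-130); q=P[m]
    print(n,len(q),q.mean(0).round(1),q.min(0).round(),q.max(0).round()) if len(q) else print(n,0)
q=P[(abs(P[...,1])<12)&(P[...,2]>60)&(P[...,2]<99)&(P[...,0]>-125)&(P[...,0]<20)]; print('grip',len(q),q.mean(0).round(1),np.percentile(q[:,0],[3,97]).round(1))
E
python3 m.py
```

```text
t 14.6 F [-6.  10.6  8.5] gap 0.0158 gf 29.9985471367836
gauge tcp mm [-94.1   0.9  70.5] toolx in gauge [1.    0.002 0.001] tooly [ 0.002 -1.    -0.003] q [-0.24  0.53  1.77  0.    0.84  0.12]
tip 23 [-90.4 -37.2  50.4] [-92. -39.  36.] [-89. -34.  63.]
idx 40 [-94.4 -22.   45.8] [-99. -28.  41.] [-86. -16.  48.]
grip 40 [-94.5  -7.2  64.2] [-103.6  -83.9]
```

Request:
{"fn": "send_rows", "kwargs": {
  "increments": [
    {"dx": 0,"dy": 0,"dz": 0,"yaw": 0},
    {"dx": 0,"dy": 0,"dz": 0,"yaw": 0},
    {"dx": 0,"dy": 0,"dz": 0,"yaw": 0},
    {"dx": 0,"dy": 0,"dz": 0,"yaw": 0},
    {"dx": 0,"dy": 0,"dz": 0,"yaw": 0},
    {"dx": 0,"dy": 0,"dz": -1.5,"yaw": 0},
    {"dx": 0,"dy": 0,"dz": -2,"yaw": 0},
    {"dx": 0,"dy": 0,"dz": -2,"yaw": 0},
    {"dx": 0,"dy": 0,"dz": -3,"yaw": 0},
    {"dx": 0,"dy": 0,"dz": -3,"yaw": 0},
    {"dx": 0,"dy": 0,"dz": -3,"yaw": 0},
    {"dx": 0,"dy": 0,"dz": 0,"yaw": 0},
    {"dx": 0,"dy": 0,"dz": 0,"yaw": 0}
  ],
  "jaw": 0.55
}}

```text
time: 15.95
tool_pos: [0.5112, -0.066, 0.2159]
orientation: [0.0, 0.823, 0.567, 0.0]
ft_force: [-0.5, -0.4, 0.0]
finger_gap: 0.05
finger_force: 0.0
```

```bash
python3 m.py; python3 -c "
from h import *
f=load('scene');c=f['pixels'][180:300,140:300,::-1]
cv2.imwrite('pics/s7.png',cv2.resize(c,(800,600),interpolation=cv2.INTER_CUBIC))"
```

```text
t 15.95 F [-0.5 -0.4  0. ] gap 0.05 gf 0.0
gauge tcp mm [-94.6  -1.2 215.9] toolx in gauge [1.    0.003 0.   ] tooly [ 0.003 -1.     0.001] q [-0.24  0.33  1.61 -0.    1.2   0.12]
tip 29 [-90.  -36.6  51.3] [-92. -39.  37.] [-87. -32.  63.]
idx 40 [-92.6 -20.7  45.7] [-97. -28.  38.] [-82. -14.  49.]
grip 205 [-92.1  -5.9  80.3] [-101.6  -80.9]
```

View pics/s7.png

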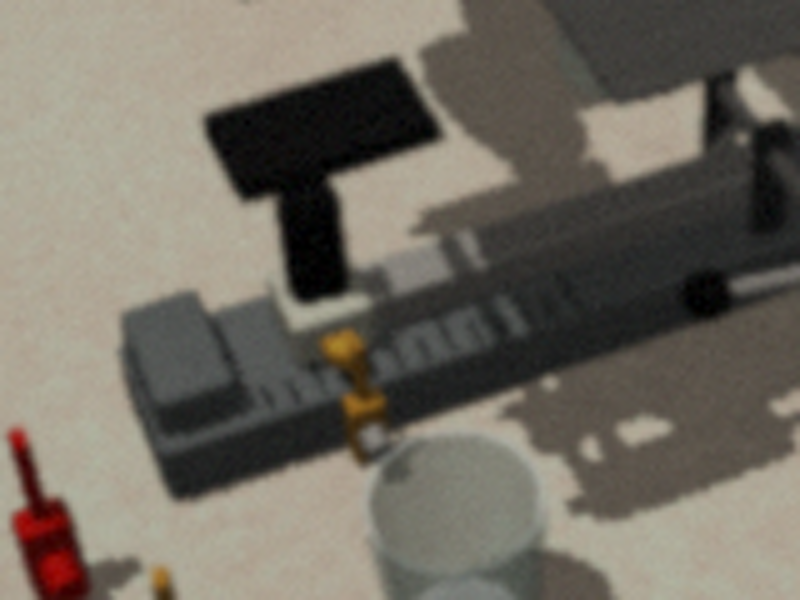

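The slide now rests on the next tooth at about 90 mm, with the rider at about 88–90. The knob at (705,292) shows the lever is still down, the beaker hasn't moved, and the gripper is clear.

```bash
python3 -c "
from bench import robot
print(robot.sign_off())"
```

```text
the job is handed in; nothing more can be done
None
```

The job is handed in: the catch lever is down and the slide is held on the rack at about 90 mm, with its index within about 2 mm of the brass rider's point by camera; the glassware was not touched and the gripper is clear.

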